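# Push the star cutter's sprung ejector to its stop and hold it

## Task

In the ceramics workshop, take the push rod (straight wooden handle, wide steel collar) out of its wooden block, pass its steel shank down through the hole in the top plate of the star-cutter stand, and press the sprung plunger below until the rod's collar is fully down on the plate. Keep the collar pressed gently on the plate against the spring, so that a colleague can take the star off: the program finishes while still gripping the rod there, without letting go. Leave the ball-headed tamper, the jar and the bowl where they are.

Things in the scene. Friction and masses are not known exactly. Their poses are not given: they have to be found in the camera images.
- push_rod: Loose push rod, about 160 g, upright in a hole of the wooden block, collar resting on its top. Steel shank 15 mm diameter; steel collar 38 mm diameter; straight round wooden handle 28 mm diameter. Origin: centre of the shank's lower end; z along the rod to the handle: shank 0-70 mm, collar 70-78 mm, handle 78-144 mm.
- tamper: Loose ball-headed tamper (bystander), in the block's other hole; which hole holds which rod varies. Shank 15 mm diameter, 40 mm long; flange 24 mm diameter, 8 mm thick; wooden ball 42 mm diameter. Origin: centre of its lower end; z up, ball centre at 66 mm.
- rod_block: Fixed pale wooden block, 80 mm (its x) by 160 mm (its y), 80 mm high. Origin: centre of its underside; z up. Two upright holes 17.5 mm in diameter and 75 mm deep in its top, at y = -45 and +45 mm, x = 0.
- guide_hole0 (a point): Centre of the upper mouth of the hole in the top plate of the fixed star-cutter stand, level with the plate's top face, 160 mm above the table; z up. Hole 18 mm diameter, straight through, 2 mm chamfer. The plate's top is the hard stop for the rod's collar.
- plunger (a joint): Travel of the stand's sprung plunger, m: 0 released, grows as pushed straight down. Its flat head, 32 mm diameter, is coaxial with the guide hole; released, its top is 45 mm below the plate's top face. Spring: 4 N at first, 0.3 N more per mm, so about 12 N at 25 mm, where the rod's collar meets the plate (own limit 31 mm). Springs back if let go.
- guide: The stand's fixed top plate with the guide hole: 60 mm (x) by 130 mm (y), 12 mm thick, on two posts at y = -52 and +52 mm (nuts 5 mm high on top) over a 130 mm square base. Origin: centre of its underside, on the hole's axis, 148 mm above the table; z up.
- glaze_jar: Loose terracotta-coloured jar with a steel lid, 68 mm in diameter, 100 mm high. Bystander. Origin: centre of its underside.
- bowl: Loose blue ceramic bowl, 104 mm in diameter, 45 mm high. Bystander. Origin: centre of its underside.
Not all that is in view belongs to the job. Leave any purple look-alike of the push_rod alone.

How it is judged:
On the way, in this order (a step that is already met when the one before it is completed fails the run):
1. the push rod is lifted clear of the block (z of push_rod in the frame of rod_block above 0.09 m and contact force between the fingers and push_rod above 1 N), for 0.1 s.
2. the rod's lower end is through the guide eye (z of push_rod in the frame of guide between -0.08 and -0.004 m and horizontal distance between push_rod and guide_hole0 below 0.006 m and angle between push_rod's own z axis and vertical below 0.15 rad), for 0.1 s.
At the end, for the whole second after the job is handed in: The push rod stands in the guide eye (lower end within 5 mm of its axis, tilted less than 0.08 rad), its collar seated on the plate to 1.5 mm and pressing on it with 1 to 40 N, the plunger is pushed at least 23 mm down and still, and the fingers still hold the rod (value of joint plunger above 0.023 m and velocity of joint plunger between -0.02 and 0.02 m/s and horizontal distance between push_rod and guide_hole0 below 0.005 m and z of push_rod in the frame of guide below -0.0565 m and angle between push_rod's own z axis and vertical below 0.08 rad and contact force between push_rod and guide between 1 and 40 N and contact force between the fingers and push_rod above 2 N and linear speed of push_rod below 0.01 m/s); the arm keeps its last pose, push and grip.
It fails at once if the tamper, jar or bowl is disturbed (distance of any of tamper, glaze_jar, bowl from where it was at the start of the episode above 0.025 m).
It also fails if it takes over 56 s, if anything falls off the work surface, if the arm or the gripper's body presses on something with over 40 N, if the wrist force passes 120 N, or if a joint passes its speed limit or range.

## Robot

A 6-joint arm with a two-finger parallel gripper is mounted at the origin on the work surface. World frame = base frame: x ahead of the robot, y to its left, z up, the work surface at z = 0. Lengths are in m, angles in rad, forces in N, time in s.
With the tool pointing down it reaches from about 0.3 to 0.775 m from the base axis. Payload 14.6 kg.
Tool frame: the origin (TCP) lies at the very end of the fingers, on their centre line; the grasp point (between the pads) lies 19 mm behind it; z points along the fingers, y is the line along which they close (so a half turn about z gives the same grasp; the last joint's range is limited). The gripper opens to 94 mm and grips with 3 to 60 N. Pads are 16 mm wide; open, the fingers measure 119 mm over their backs; the gripper's body (75 mm by 177 mm) begins 78 mm behind the grasp point.
Start: joints at [1.174, 0.3, 1.521, -0, 1.321, -0.067], TCP at [0.178, 0.52, 0.205] pointing down, gripper open.
Joint ranges: [-3.03, 3.03], [-0.79, 2.21], [0.23, 2.52], [-1.04, 4.18], [0, 3.07], [-2.55, 2.55]. Speed limits (rad/s): [2.22, 2.22, 2.57, 3.14, 3.14, 3.14].

## Interface

Orientations are given as [roll, pitch, yaw] about the fixed x, y, z axes, in that order (R = Rz(yaw) Ry(pitch) Rx(roll)).
In Python, from station import ctrl, cams gives the robot as it stands. The module is installed in compiled form; this text tells all that it offers.
- The arm moves only by the tool arm_command, never from a script. Its argument "plan" is a list that holds one entry, the list of rows, each a list of 7 numbers: the shift along the tool's x, y, z in a scale on which 1.0 is 75 cm, then the turn, a rotation vector about the tool's x, y, z in fractions of the full range, 1 being 4 rad, then the closure, from -1 (fully open) to 1 (shut). A call has 1 to 12 rows; each row is the pose to reach, as a shift and turn from the pose commanded when the call began, along the tool's axes at that moment; what a row does not reach only later rows make up. A row lasts 1/10 s, in which the tool goes at most 50 mm and 8.59 degrees, less where a joint would pass 70% of its speed; a pose out of reach is approached as far as the arm can. Shift and turn numbers lie between -1 and 1, and a call with a number outside is refused. A call with a gripper value outside its range is refused whole. The fingers move at their own pace and stop on an object; "squeeze" is the grip in N (left out, the last holds). Time passes only in rows, so rows that repeat a pose let the fingers close. It gives the time, the measured TCP pose, the force, the opening and the grip force at its end, in the units of the state.
- ctrl.get_obs(): the state, without advancing time (a new reading comes with each control period).
- cams.camera(name): name is "scene" or "top" or "wrist"; returns (picture, depth): 480x640x3 uint8, blue, green, red; 480x640 float32, m along the optical axis (not along the pixel's ray), 0 where there is no reading.
- cams.camera_info(name): a dict with "fx", "fy", "cx", "cy" (pixels), "world_to_cam" (4x4, takes a point from world to camera coordinates). Camera axes: x right, y down, z forward; pixel columns grow to the right and rows downward; lengths in m; the calibration is good to about 2 mm. The wrist camera is an equidistant fisheye: a pixel r from the principal point sees the ray r / f radians off the axis. A picture is of the moment at which its call begins: read the wrist's pose just before it. camera_info takes no time and is no camera call; for the wrist camera it gives the pose at the moment of the call.
- ctrl.hand_in(): hands the job in; it is judged then, once.
The state is a dict: "time_s": time; "qpos": joint angles; "joint_vel": joint speeds; "tau": joint torques, N m; "ee_pos": TCP position; "eef_rot": TCP orientation; "force": force on the tool from outside, world axes, zero at the start; "moment": the same for the moment, N m; "grip_width": finger opening in m; "grip_force": force on a finger pad.
Only numpy, scipy, OpenCV 4.12 (cv2) and the standard library are available. Lean on these libraries where they do the work, as an engineer would, in place of code of your own. Each camera call takes 0.05 s, during which the arm holds its last target. There are 200 camera calls.

## Working session

There is one attempt and no reset: what is moved stays moved. The work goes in short steps, Python scripts to look and compute and a tool call to move; the robot and the scene stay as the last step left them, time stands still between calls to the robot, and variables do not carry over. Pictures are saved under pics/ and viewed, at most 10 in all, crops included, and the job is handed in when it is done.

Besides the shell and the picture viewer there is one more tool, called after "Call:" as a command line: name --argument value ..., lists and objects as JSON in quotes. arm_command: Moves the arm, as the interface text tells. Its arguments: {"type":"object","properties":{"plan":{"type":"array"},"squeeze":{"type":"number"}},"required":["plan"]}

```bash
mkdir -p pics; cat > h.py <<'E'
import numpy as np, cv2
from station import ctrl, cams
def grab(n):
    i=cams.camera_info(n); im,d=cams.camera(n); return im,d,i
def pts(d,i):
    v,u=np.mgrid[0:480,0:640]; T=np.linalg.inv(i["world_to_cam"])
    c=np.stack([(u-i["cx"])/i["fx"]*d,(v-i["cy"])/i["fy"]*d,d],-1)
    return c@T[:3,:3].T+T[:3,3]
E
python3 - <<'E'
from h import *
for n in("scene","top"):
    im,d,i=grab(n); cv2.imwrite(f"pics/{n}.png",im); np.savez(f"pics/{n}.npz",im=im,d=d,w=i["world_to_cam"],k=[i[k] for k in("fx","fy","cx","cy")])
    print(n,[i[k] for k in("fx","fy","cx","cy")],np.linalg.inv(i["world_to_cam"]).round(3).tolist(),(d>0).mean())
print(ctrl.get_obs())
E
```

```text
scene [472.55940643004436, 472.55940643004436, 314.685895291874, 244.82194254789067] [[-0.411, 0.794, -0.447, 1.04], [0.912, 0.357, -0.205, 0.21], [-0.003, -0.492, -0.871, 1.041], [0.0, 0.0, 0.0, 1.0]] 0.9959049479166666
top [520.8307599000036, 520.8307599000036, 318.67710261735823, 236.8255215069585] [[0.08, -0.965, 0.251, 0.317], [-0.997, -0.079, 0.014, -0.04], [0.006, -0.251, -0.968, 1.059], [0.0, 0.0, 0.0, 1.0]] 0.9958626302083333
{'time_s': 0.1, 'qpos': array([ 1.17439566e+00,  3.00408422e-01,  1.52151549e+00,  1.24200651e-05,
        1.32069207e+00, -6.66242518e-02]), 'joint_vel': array([ 0.00126482,  0.0002664 , -0.00269862,  0.00035393, -0.00025487,
        0.00205624]), 'tau': array([ 1.65931659e-03, -5.32638180e+01, -3.53282940e+01,  7.09500653e-02,
        2.34721228e-02, -9.03602859e-05]), 'ee_pos': array([0.17802977, 0.52014423, 0.20494845]), 'eef_rot': array([-3.14057240e+00, -8.01318172e-05,  2.81181312e+00]), 'force': array([ 0.3090291 , -0.01816957,  0.05158076]), 'moment': array([-0.02168029,  0.02149595,  0.00560449]), 'grip_force': 0.0, 'grip_width': 0.09376755673772022}
```

View pics/scene.png

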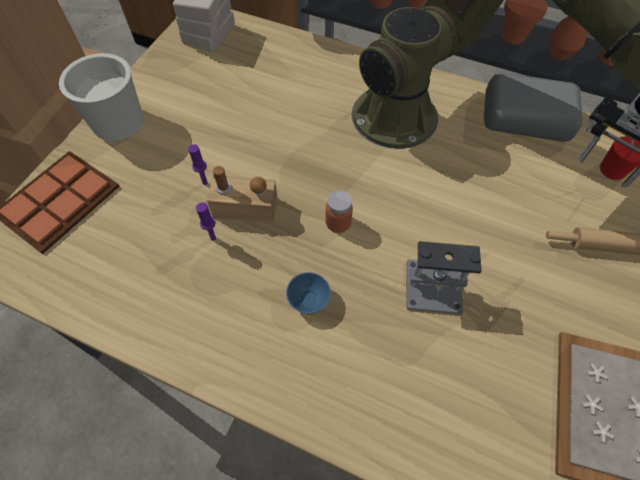

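View pics/top.png

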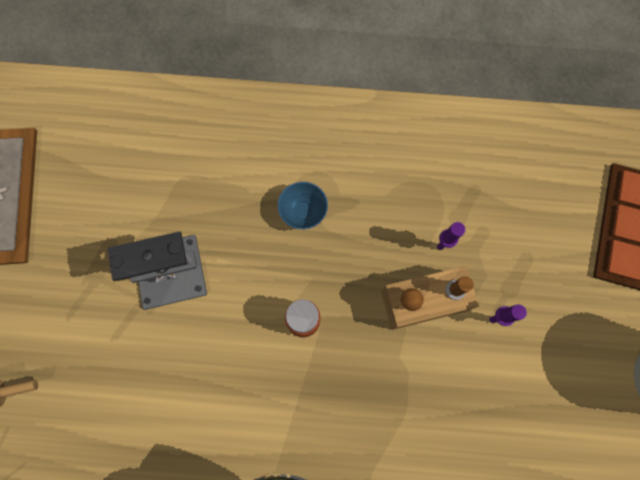

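The scene view shows the push rod at about (221,178), the tamper ball at (258,185) and the guide hole at (449,256). In the top view the rod is at (461,285), the ball at (411,299) and the hole at (148,255). Purple look-alikes stand near the rod at top (452,235) and (511,315).

```bash
cat > m.py <<'E'
from h import *
def rect(P,m):
    q=P[m][:,:2].astype(np.float32)*1000
    r=cv2.minAreaRect(q); return np.round(r[0],1),np.round(r[1],1),round(r[2],1),len(q)
for n in("scene","top"):
    f=np.load(f"pics/{n}.npz"); fx,fy,cx,cy=f["k"]; P=pts(f["d"],dict(fx=fx,fy=fy,cx=cx,cy=cy,world_to_cam=f["w"]))
    hsv=cv2.cvtColor(f["im"],cv2.COLOR_BGR2HSV); v,u=np.mgrid[0:480,0:640]
    z=P[...,2]; print(n,"table z",np.median(z[230:260,380:400]))
    G=(449,256) if n=="scene" else (148,255); B=(221,178) if n=="scene" else (461,285); C=(240,195) if n=="scene" else (435,295);A=(258,185) if n=="scene" else (411,299)
    near=lambda c,r:(abs(u-c[0])<r)&(abs(v-c[1])<r)
    m=near(G,60)&(abs(z-.16)<.008); print(" plate",rect(P,m),np.median(z[m]))
    # dark hole centroid inside plate
    T=np.linalg.inv(f["w"])
    def ray(p,h):
        d=T[:3,:3]@[(p[0]-cx)/fx,(p[1]-cy)/fy,1]; return (T[:3,3]+d*(h-T[2,3])/d[2])*1000
    mm=near(G,9); w=mm&(z<.15); print(" hole px",u[w].mean(),v[w].mean(),w.sum(),ray((u[w].mean(),v[w].mean()),.16).round(1))
    m=near(C,60)&(abs(z-.08)<.006); print(" blocktop",rect(P,m),np.median(z[m]))
    m=near(B,25)&(z>.135)&(hsv[...,0]<25); print(" rodtop zmax",z[m].max(),m.sum()); t=m&(z>z[m].max()-.004); print("  top face",(P[t].mean(0)*1000).round(1),rect(P,t))
    m=near(B,25)&(z>.084)&(z<.092); print(" collar",rect(P,m))
    m=near(A,20)&(z>.1); print(" ball",(P[m].mean(0)*1000).round(1),z[m].max())
    for nm,c in(("purple",0),("blue",1)):
        m=((hsv[...,0]>125)&(hsv[...,0]<150) if c==0 else (hsv[...,0]>95)&(hsv[...,0]<115))&(hsv[...,1]>110)&(hsv[...,2]>40)
        k,L,S,_=cv2.connectedComponentsWithStats(m.astype(np.uint8))
        for j in range(1,k):
            if S[j,4]>60: q=P[L==j]*1000; print(" ",nm,S[j,:4],np.median(q,0).round(),q.max(0).round(),q.min(0).round())
    J=(340,205) if n=="scene" else (303,316); m=near(J,14)&(z>.09)&(z<.11); print(" jar",rect(P,m))
    s=4; x0,y0=G[0]-50,G[1]-40
    f2=f["im"]; a=cv2.resize(f2[G[1]-30:G[1]+30,G[0]-45:G[0]+45],None,fx=4,fy=4); b=cv2.resize(f2[C[1]-30:C[1]+30,C[0]-45:C[0]+45],None,fx=4,fy=4)
    globals()[n]=np.hstack([a,b])
cv2.imwrite("pics/crops.png",np.vstack([scene,top]))
E
python3 m.py
```

```text
scene table z -3.037553626750178e-05
 plate (array([494., 272.]), array([ 64. , 130.8]), 18.2, 1621) 0.16000779037810775
 hole px 448.4117647058824 256.5 34 [497.5 271.9 160. ]
 blocktop (array([ 475.6, -267.2]), array([213.4, 199.3]), 37.1, 1479) 0.07954573285165423
 rodtop zmax 1.0407871596099507 144
  top face [1040.   209.8 1040.8] (array([1040. ,  209.8]), array([0., 0.]), 0.0, 7)
 collar (array([ 481.6, -311.5]), array([155. ,  70.9]), 47.0, 89)
 ball [ 483.4 -192.2  140.9] 1.0407871596099507
  purple [188 145  19  39] [ 458. -382.  105.] [1040.  210. 1041.] [ 437. -400.    5.]
  purple [197 203  19  37] [ 599. -273.  106.] [1040.  210. 1041.] [ 576. -291.    4.]
  blue [287 274  42  39] [635.   0.  20.] [1040.  210. 1041.] [599. -35.   0.]
 jar (array([420.6,  -7.9]), array([55.7, 58.2]), 22.9, 418)
top table z 0.0004006331887281833
 plate (array([493.1, 273.7]), array([ 61.5, 131.4]), 18.2, 2484) 0.16093761765147963
 hole px 147.14285714285714 255.46428571428572 56 [492.  271.7 160. ]
 blocktop (array([ 507.4, -237.5]), array([148.2, 162.3]), 18.6, 2828) 0.08034786614478107
 rodtop zmax 1.0590745743248233 243
  top face [ 317.2  -40.  1059.1] (array([317.2, -40. ]), array([0., 0.]), 0.0, 7)
 collar (array([ 486. , -286.1]), array([78.5, 58.9]), 31.0, 134)
 ball [ 455.7 -199.3  142.4] 1.0590745743248233
  purple [438 223  27  26] [ 585. -273.  121.] [ 603. -261.  148.] [ 573. -294.   10.]
  purple [490 305  36  20] [ 445. -379.  121.] [ 464.  -40. 1059.] [ 317. -399.    8.]
  blue [279 183  48  45] [654.  15.  19.] [ 693.   62. 1059.] [317. -40.   0.]
 jar (array([414.7,  -9.3]), array([47.9, 47.9]), 4.7, 684)
```

View pics/crops.png

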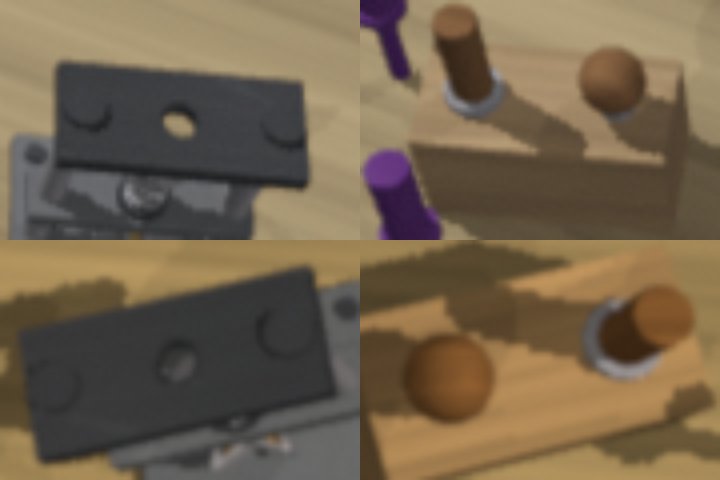

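The crops show the hole clear in both views: scene about (448.7,256), top (147.5,255.3). The rod's top disc is at scene (219,171) and top (466,284). Next I triangulate the rod and fit the block.

```bash
cat > m2.py <<'E'
from h import *
F={n:np.load(f"pics/{n}.npz") for n in("scene","top")}
def ray(n,p):
    f=F[n];fx,fy,cx,cy=f["k"];T=np.linalg.inv(f["w"]);d=T[:3,:3]@[(p[0]-cx)/fx,(p[1]-cy)/fy,1];return T[:3,3]*1000,d/np.linalg.norm(d)
def tri(a,b):
    o1,d1=ray("scene",a);o2,d2=ray("top",b);s=np.linalg.lstsq(np.stack([d1,-d2],1),o2-o1,rcond=None)[0]
    p,q=o1+s[0]*d1,o2+s[1]*d2;return ((p+q)/2).round(1),np.linalg.norm(p-q).round(1)
def at(n,p,h): o,d=ray(n,p); return (o+d*(h-o[2])/d[2])[:2].round(1)
print("hole",tri((448.6,256.2),(147.3,255.4)),"rodtop",tri((219,171),(466,284)),"at 154/155:",at("scene",(219,171),154),at("top",(466,284),154))
def rect(q): r=cv2.minAreaRect(q.astype(np.float32)); return np.round(r[0],1),np.round(r[1],1),round(r[2],1),len(q)
for n in F:
    f=F[n];fx,fy,cx,cy=f["k"];P=pts(f["d"],dict(fx=fx,fy=fy,cx=cx,cy=cy,world_to_cam=f["w"]))*1000
    x,y,z=P[...,0],P[...,1],P[...,2]; H=cv2.cvtColor(f["im"],cv2.COLOR_BGR2HSV)
    ok=(f["d"]>0)&(np.hypot(x-515,y+250)<140)&~((H[...,0]>120)&(H[...,0]<160))
    m=(ok&(abs(z-80)<3)).astype(np.uint8); k,L,S,_=cv2.connectedComponentsWithStats(m); j=1+S[1:,4].argmax(); print(n,"block",rect(P[L==j][:,:2]),np.median(z[L==j]))
    m=ok&(z>148); print(" top face",rect(P[m][:,:2]),np.median(z[m]),z[m].max()) if m.sum() else 0
    # circle fit to handle side surface
    from scipy.optimize import least_squares
    m=ok&(z>97)&(z<147); q=P[m]; k,lab,c=cv2.kmeans(q[:,:2].astype(np.float32),2,None,(3,30,.1),5,0)
    for a in(0,1):
        w=q[lab[:,0]==a]; print(" cluster",c[a].round(1),len(w),"zmax",w[:,2].max().round(1))
        r=least_squares(lambda t:np.hypot(w[:,0]-t[0],w[:,1]-t[1])-14,c[a],loss="soft_l1"); print("  circle14",r.x.round(1),abs(r.fun).mean().round(1))
        r=least_squares(lambda t:np.linalg.norm(w-t,axis=1)-21,[*c[a],130.],loss="soft_l1"); print("  sphere21",r.x.round(1),abs(r.fun).mean().round(1))
E
python3 m2.py
```

```text
hole (array([493.3, 272.8, 154.8]), np.float64(0.9)) rodtop (array([ 489. , -293.3,  145.5]), np.float64(1.9)) at 154/155: [ 494.1 -287.5] [ 487.8 -291.8]
scene block (array([ 477.2, -249.9]), array([ 82.7, 161.2]), 18.5, 1110) 79.79371029911586
 top face (array([ 490. , -292.3]), array([28.2, 25.6]), 24.1, 96) 152.98826900365106 157.02561239454838
 cluster [ 468.8 -202.8] 229 zmax 128.9
  circle14 [ 466.3 -204.4] 3.6
  sphere21 [ 475.8 -197.8  131.2] 5.5
 cluster [ 509.8 -285.3] 171 zmax 146.5
  circle14 [ 511.4 -279.5] 11.3
  sphere21 [ 514.3 -279.6  121.8] 11.6
top block (array([ 475.4, -248.1]), array([ 80.3, 161.2]), 18.3, 2458) 80.27288180927283
 top face (array([ 488.9, -290.6]), array([26.3, 26.8]), 30.7, 201) 154.1468069379901 158.16955807279987
 cluster [ 498.6 -282.6] 145 zmax 146.6
  circle14 [ 490.1 -290.9] 15.1
  sphere21 [ 495.1 -292.8  124. ] 16.2
 cluster [ 459.  -203.1] 413 zmax 129.6
  circle14 [ 459.4 -203.6] 4.0
  sphere21 [ 457.3 -201.   136.2] 5.7
```

Checks against the text:

| Item | Measured | Check |
|---|---|---|
| Block | centre (476,-249), yaw 18.4° | 80×161 mm, top at 80 mm |
| Rod axis | (489.7,-291.6), top at 154 mm | matches the block's y=-45 hole |
| Guide hole | (493.3,272.5), plate top at 160 mm | plate 62×131 mm |

I'll grasp along about 149°, clear of the tamper and the purple rods.

```bash
cat > to.py <<'E'
import sys
from h import *
from scipy.spatial.transform import Rotation as R
o=ctrl.get_obs(); x,y,z,yaw=map(float,sys.argv[1:5]); Rc=R.from_euler("xyz",o["eef_rot"])
Rt=R.from_euler("xyz",[np.pi,0,np.radians(yaw)])
print("shift mm",(Rc.inv().apply(np.array([x,y,z])-o["ee_pos"]*1000)).round(1),"turn",(Rc.inv()*Rt).as_rotvec().round(3))
print(o["time_s"],(o["ee_pos"]*1000).round(1),o["eef_rot"].round(4),"F",o["force"].round(1),"w",o["grip_width"].round(4),o["grip_force"],"q6",o["qpos"].round(2))
E
python3 to.py 489.7 -291.6 225 59
```

```text
shift mm [-557.7 -667.1  -19.4] turn [-1.000e-03  1.000e-03  1.782e+00]Traceback (most recent call last):
  File "to.py", line 7, in <module>
    print(o["time_s"],(o["ee_pos"]*1000).round(1),o["eef_rot"].round(4),"F",o["force"].round(1),"w",o["grip_width"].round(4),o["grip_force"],"q6",o["qpos"].round(2))
                                                                                                    ^^^^^^^^^^^^^^^^^^^^^
AttributeError: 'float' object has no attribute 'round'
```

Careful with the scale: shifts go in shares of 75 cm and turns go in shares of 4 rad. That gives: -667.1 mm / 750 = -0.8895, -557.7 mm / 750 = -0.7436, 1.78 rad / 4 = 0.445.

Call:
arm_command --plan '[[[-0.7436,-0.8895,-0.0267,0,0,0.445,-0.3],[-0.7436,-0.8895,-0.0267,0,0,0.445,-0.3],[-0.7436,-0.8895,-0.0267,0,0,0.445,-0.3],[-0.7436,-0.8895,-0.0267,0,0,0.445,-0.3],[-0.7436,-0.8895,-0.0267,0,0,0.445,-0.3],[-0.7436,-0.8895,-0.0267,0,0,0.445,-0.3],[-0.7436,-0.8895,-0.0267,0,0,0.445,-0.3],[-0.7436,-0.8895,-0.0267,0,0,0.445,-0.3],[-0.7436,-0.8895,-0.0267,0,0,0.445,-0.3],[-0.7436,-0.8895,-0.0267,0,0,0.445,-0.3],[-0.7436,-0.8895,-0.0267,0,0,0.445,-0.3],[-0.7436,-0.8895,-0.0267,0,0,0.445,-0.3]]]'

```text
time_s: 1.3
ee_pos: [0.3932, -0.0419, 0.2193]
eef_rot: [3.141, -0.0, 1.025]
force: [0.8, 1.8, 0.8]
grip_width: 0.0609
grip_force: 0.0
```

```bash
sed -i 's/o\["grip_width"\].round(4)/round(o["grip_width"],4)/' to.py; python3 to.py 489.7 -291.6 225 59
```

```text
shift mm [-163.4  212.1   -5.6] turn [ 0.    -0.    -0.004]
1.3 [393.2 -41.9 219.3] [ 3.1413e+00 -2.0000e-04  1.0254e+00] F [0.8 1.8 0.8] w 0.0609 0.0 q6 [-0.2  -0.07  1.9   0.    1.31  0.35]
```

Scaled: 212.1 mm / 750 = 0.2828, -163.4 mm / 750 = -0.2179.

Call:
arm_command --plan '[[[-0.2179,0.2828,-0.0067,0,0,0,-0.3],[-0.2179,0.2828,-0.0067,0,0,0,-0.3],[-0.2179,0.2828,-0.0067,0,0,0,-0.3],[-0.2179,0.2828,-0.0067,0,0,0,-0.3],[-0.2179,0.2828,-0.0067,0,0,0,-0.3],[-0.2179,0.2828,-0.0067,0,0,0,-0.3],[-0.2179,0.2828,-0.0067,0,0,0,-0.3],[-0.2179,0.2828,-0.0067,0,0,0,-0.3],[-0.2179,0.2828,-0.0067,0,0,0,-0.3],[-0.2179,0.2828,-0.0067,0,0,0,-0.3],[-0.2179,0.2828,-0.0067,0,0,0,-0.3]]]'

```text
time_s: 2.4
ee_pos: [0.4913, -0.2881, 0.2246]
eef_rot: [3.141, 0.0, 1.033]
force: [-0.1, -1.0, 0.6]
grip_width: 0.0609
grip_force: 0.0
```

```bash
python3 to.py 489.7 -291.6 94 59; python3 - <<'E'
from h import *
im,d,i=grab("wrist"); cv2.imwrite("pics/w1.png",im); print({k:i[k] for k in("fx","cx","cy")},np.linalg.inv(i["world_to_cam"]).round(3).tolist())
E
```

```text
shift mm [ -3.8   0.4 130.6] turn [0.    0.    0.003]
2.4 [ 491.3 -288.1  224.6] [3.1411 0.     1.0326] F [-0.1 -1.   0.6] w 0.0609 0.0 q6 [-0.59  0.33  1.44 -0.    1.37 -0.06]
{'fx': 371.64829954431775, 'cx': 317.147976802761, 'cy': 239.1714921217855} [[0.859, -0.496, -0.123, 0.527], [-0.511, -0.834, -0.207, -0.228], [0.0, 0.24, -0.971, 0.404], [0.0, 0.0, 0.0, 1.0]]
```

View pics/w1.png

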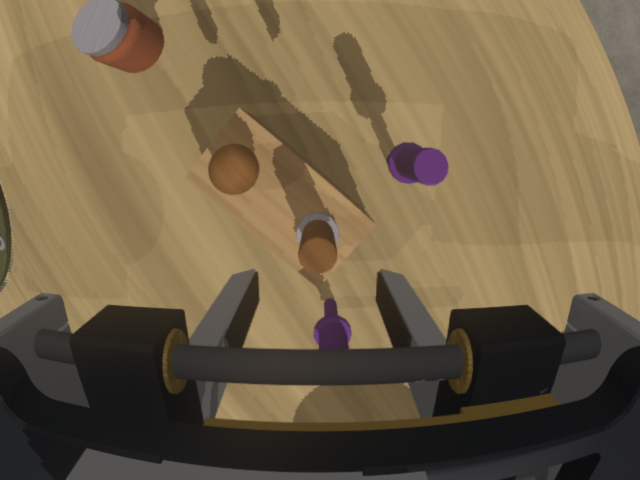

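The wrist view shows the rod's top disc at about (318,255), centred between the fingers at columns 258 and 378. The purple rods are clear of the finger line. I'll use this ray as a third measurement.

```bash
cat > wr.py <<'E'
from h import *
def wray(i,p,h):
    T=np.linalg.inv(i["world_to_cam"]); a=np.array([p[0]-i["cx"],p[1]-i["cy"]]); r=np.hypot(*a); t=r/i["fx"]
    d=T[:3,:3]@np.array([*(np.sin(t)*a/r),np.cos(t)]); return ((T[:3,3]+d*(h/1000-T[2,3])/d[2])*1000).round(1)
E
python3 - <<'E'
from wr import *
i=cams.camera_info("wrist"); print(wray(i,(318,255),154)); print(wray(i,(318,225),88))
E
python3 to.py 489.7 -291.6 94 59
```

```text
[ 489.7 -291.2  154. ]
[ 493.8 -284.6   88. ]
shift mm [ -3.7   0.3 130.6] turn [0.    0.    0.003]
2.45 [ 491.3 -288.2  224.6] [3.1411 0.     1.0324] F [-0.   0.  -0.7] w 0.061 0.0 q6 [-0.59  0.33  1.44  0.    1.37 -0.06]
```

All three views agree, so I descend with straddling fingers, then grip.

Scaled: 130 mm / 750 = 0.1733, 126 mm / 750 = 0.168.

Call:
arm_command --plan '[[[-0.0047,0.0004,0,0,0,0,-0.3],[-0.0047,0.0004,0.0333,0,0,0,-0.3],[-0.0047,0.0004,0.0667,0,0,0,-0.3],[-0.0047,0.0004,0.1,0,0,0,-0.3],[-0.0047,0.0004,0.1267,0,0,0,-0.3],[-0.0047,0.0004,0.1467,0,0,0,-0.3],[-0.0047,0.0004,0.16,0,0,0,-0.3],[-0.0047,0.0004,0.168,0,0,0,-0.3],[-0.0047,0.0004,0.1733,0,0,0,-0.3],[-0.0047,0.0004,0.1733,0,0,0,-0.3],[-0.0047,0.0004,0.1733,0,0,0,-0.3]]]'

```text
time_s: 3.55
ee_pos: [0.4899, -0.2921, 0.0948]
eef_rot: [3.141, 0.0, 1.032]
force: [-0.3, -0.5, -0.5]
grip_width: 0.0614
grip_force: 0.0
```

```bash
python3 to.py 489.7 -291.6 94 59
```

```text
shift mm [ 0.3 -0.4  0.8] turn [0.001 0.    0.002]
3.55 [ 489.9 -292.1   94.8] [3.1407 0.     1.0318] F [-0.3 -0.5 -0.5] w 0.0614 0.0 q6 [-0.6   0.46  1.58  0.    1.11 -0.06]
```

Call:
arm_command --plan '[[[0,0,0,0,0,0,1],[0,0,0,0,0,0,1],[0,0,0,0,0,0,1],[0,0,0,0,0,0,1],[0,0,0,0,0,0,1],[0,0,0,0,0,0,1],[0,0,0,0,0,0,1],[0,0,0,0,0,0,1]]]' --squeeze 45

```text
time_s: 4.35
ee_pos: [0.4897, -0.2919, 0.0943]
eef_rot: [3.142, 0.0, 1.032]
force: [-0.7, 1.0, 0.6]
grip_width: 0.0278
grip_force: 45.0
```

Scaled: -186 mm / 750 = -0.248, -165 mm / 750 = -0.22.

Call:
arm_command --plan '[[[0,0,-0.0067,0,0,0,1],[0,0,-0.02,0,0,0,1],[0,0,-0.04,0,0,0,1],[0,0,-0.0667,0,0,0,1],[0,0,-0.0933,0,0,0,1],[0,0,-0.12,0,0,0,1],[0,0,-0.1533,0,0,0,1],[0,0,-0.1867,0,0,0,1],[0,0,-0.22,0,0,0,1],[0,0,-0.248,0,0,0,1],[0,0,-0.248,0,0,0,1],[0,0,-0.248,0,0,0,1]]]'

```text
time_s: 5.55
ee_pos: [0.4896, -0.2918, 0.2799]
eef_rot: [3.142, 0.0, 1.032]
force: [-0.6, -0.5, -2.0]
grip_width: 0.027
grip_force: 45.0
```

```bash
python3 to.py 493.3 272.5 280 118
```

```text
shift mm [ 4.862e+02 -2.865e+02 -1.000e-01] turn [-0.     0.    -1.028]
5.55 [ 489.6 -291.8  279.9] [3.1416 0.     1.0318] F [-0.6 -0.5 -2. ] w 0.027 44.999619126319885 q6 [-0.6   0.3   1.35 -0.    1.49 -0.06]
```

Scaled: 395 mm / 750 = 0.5267, 370 mm / 750 = 0.4933, -0.84 rad / 4 = -0.21.

Call:
arm_command --plan '[[[0.0267,-0.0157,0,0,0,-0.01,1],[0.0733,-0.0432,0,0,0,-0.0275,1],[0.12,-0.0707,0,0,0,-0.0475,1],[0.1667,-0.0983,0,0,0,-0.065,1],[0.2133,-0.1257,0,0,0,-0.085,1],[0.26,-0.1532,0,0,0,-0.1025,1],[0.3067,-0.1807,0,0,0,-0.1225,1],[0.3533,-0.2083,0,0,0,-0.14,1],[0.4,-0.2357,0,0,0,-0.1575,1],[0.4467,-0.2632,0,0,0,-0.1775,1],[0.4933,-0.2907,0,0,0,-0.195,1],[0.5267,-0.3104,0,0,0,-0.21,1]]]'

```text
time_s: 6.75
ee_pos: [0.4918, 0.1687, 0.2787]
eef_rot: [-3.139, -0.0, 1.876]
force: [0.0, -0.4, -0.8]
grip_width: 0.0274
grip_force: 45.0
```

```bash
python3 to.py 493.3 272.5 280 118
```

```text
shift mm [98.5 32.6 -1.4] turn [-0.002 -0.    -0.184]
6.75 [491.8 168.7 278.7] [-3.1393e+00 -3.0000e-04  1.8758e+00] F [ 0.  -0.4 -0.8] w 0.0274 44.999290108680725 q6 [ 0.26  0.19  1.49  0.    1.47 -0.05]
```

```bash
python3 - <<'E'
from wr import *
i=cams.camera_info("wrist"); im,d=cams.camera("wrist"); np.savez("pics/w2.npz",im=im,w=i["world_to_cam"]); cv2.imwrite("pics/w2.png",im)
E
```

```text
(no output)
```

View pics/w2.png

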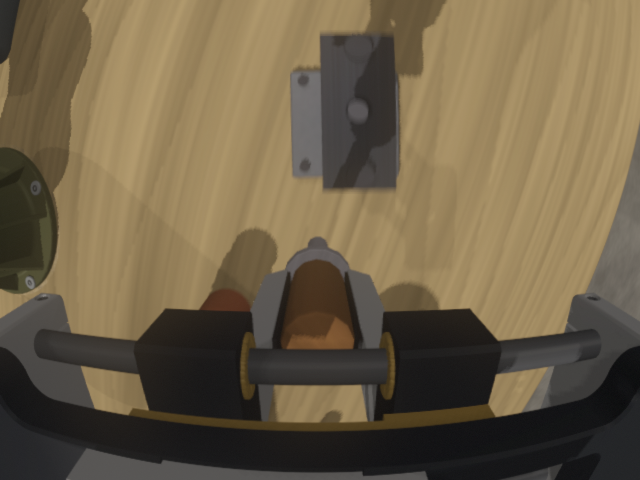

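The hole is at (358,111), with the plate spanning (321,34) to (397,187). The rod is held upright, its tip at (317,243). I compute both points; the arm may still have been settling, so I recheck after the next move.

```bash
python3 - <<'E'
from wr import *
f=np.load("pics/w2.npz"); i=cams.camera_info("wrist"); print(np.abs(i["world_to_cam"]-f["w"]).max())
i["world_to_cam"]=f["w"]
g=cv2.cvtColor(f["im"],cv2.COLOR_BGR2GRAY)
print(g[103:120,346:371])
for p in((358,111),(358.5,110.5),(321,34),(394,35),(397,187),(324,188)): print(p,wray(i,p,160))
o=ctrl.get_obs(); print("tip",wray(i,(317,241),194.6),o["ee_pos"]*1000)
E
python3 to.py 493.3 272.5 280 118
```

```text
0.004952658949276045
[[67 64 65 72 76 77 79 81 82 83 83 81 80 79 79 78 75 72 68 63 53 44 41 43
  45]
 [64 62 66 74 79 83 83 83 84 85 86 85 85 84 83 81 79 76 73 66 58 48 42 41
  43]
 [63 60 69 79 83 84 86 88 89 89 89 89 89 88 88 86 84 81 78 73 65 55 44 40
  42]
 [60 58 72 83 86 88 89 89 89 89 88 88 88 88 87 88 86 85 81 77 68 58 45 39
  41]
 [58 58 76 85 88 89 89 88 89 88 88 88 89 88 88 87 88 86 85 81 75 64 49 41
  41]
 [57 60 81 87 88 89 89 88 89 88 88 88 88 88 88 88 86 88 87 85 79 69 52 40
  41]
 [55 61 81 87 89 88 88 88 88 88 88 88 89 88 87 87 88 87 87 87 84 73 55 41
  41]
 [56 60 81 87 89 88 88 88 88 88 88 88 87 88 88 87 87 88 87 87 85 77 56 41
  43]
 [57 60 78 86 89 88 88 88 88 88 88 87 88 88 87 88 88 87 88 87 86 78 53 41
  42]
 [58 60 75 83 88 88 88 88 89 88 88 88 88 88 87 88 87 87 87 87 87 81 52 42
  43]
 [60 61 73 81 86 88 88 89 88 88 89 88 87 88 87 87 87 88 87 87 86 78 50 44
  44]
 [61 62 72 78 83 87 88 88 87 89 88 88 88 88 88 87 88 88 87 87 85 75 50 43
  44]
 [64 63 70 76 80 83 86 87 88 89 87 88 88 88 88 88 88 87 86 85 81 71 50 44
  45]
 [64 63 67 73 77 80 83 85 87 87 88 88 88 88 88 88 88 87 86 82 77 66 47 44
  45]
 [66 63 65 70 74 77 80 82 83 84 85 85 86 87 85 85 85 83 81 78 71 58 47 45
  46]
 [66 64 65 68 71 73 75 77 79 81 81 83 83 82 82 82 81 80 78 73 65 54 48 45
  47]
 [69 66 65 65 67 68 70 73 74 77 78 78 79 79 78 77 76 76 73 69 60 50 47 47
  47]]
(358, 111) [492.1 274.9 160. ]
(358.5, 110.5) [492.3 275.4 160. ]
(321, 34) [444.7 327.4 160. ]
(394, 35) [500.7 346.7 160. ]
(397, 187) [541.6 226.7 160. ]
(324, 188) [485.2 207.4 160. ]
tip [490.6 172.1 194.6] [491.6688086  171.40653099 278.51724153]
shift mm [95.8 32.4 -1.4] turn [-0.002 -0.001 -0.179]
6.8 [491.7 171.4 278.5] [-3.1393e+00 -1.3000e-03  1.8809e+00] F [-0.7  2.8 -1.6] w 0.0271 45.00068128108978 q6 [ 0.26  0.19  1.49  0.    1.47 -0.05]
```

Scaled: 28 mm / 750 = 0.0373, 9 mm / 750 = 0.012, -0.18 rad / 4 = -0.045.

Call:
arm_command --plan '[[[0.0373,0.012,0,0,0,-0.0225,1],[0.0373,0.012,0,0,0,-0.045,1],[0.0373,0.012,0,0,0,-0.045,1],[0.0373,0.012,0,0,0,-0.045,1],[0.0373,0.012,0,0,0,-0.045,1],[0.0373,0.012,0,0,0,-0.045,1]]]'

```text
time_s: 7.4
ee_pos: [0.493, 0.1955, 0.2801]
eef_rot: [-3.141, -0.0, 2.05]
force: [0.8, -0.3, -1.5]
grip_width: 0.0274
grip_force: 45.0
```

```bash
cat > hole.py <<'E'
from wr import *
import sys
i=cams.camera_info("wrist"); im,d=cams.camera("wrist"); cv2.imwrite(sys.argv[1],im)
g=cv2.cvtColor(im,cv2.COLOR_BGR2GRAY); T=i["world_to_cam"]
p=T[:3,:3]@[.493,.273,.16]+T[:3,3]; r=np.hypot(p[0],p[1]); t=np.arctan2(r,p[2]); c=np.array([i["cx"],i["cy"]])+i["fx"]*t*p[:2]/r
print("pred px",c.round(1))
# bright hole on dark plate: blobs near prediction
x,y=c.astype(int); w=g[y-22:y+22,x-22:x+22]; th,b=cv2.threshold(w,0,255,cv2.THRESH_OTSU); k,L,S,C=cv2.connectedComponentsWithStats(b)
for j in range(1,k):
    if S[j,4]>40: q=C[j]+[x-22,y-22]; print("blob",S[j],q.round(1),wray(i,q,160),"below",wray(i,q,148)[:2])
cv2.imwrite("pics/c_"+sys.argv[1].split("/")[1],cv2.resize(g[y-50:y+50,x-50:x+50],None,fx=5,fy=5))
E
python3 hole.py pics/w3.png; python3 to.py 493.3 272.5 280 118
```

```text
pred px [361.5 151.3]
blob [   0    0   35   44 1173] [353.1 147.9] [485.7 272.2 160. ] below [486.7 272.7]
shift mm [68.1 35.7  0.2] turn [-0.     0.    -0.009]
7.45 [493.  195.6 280.2] [-3.1415  0.      2.0502] F [ 0.7 -0.5 -1.1] w 0.0277 44.99963343143463 q6 [ 0.31  0.21  1.46 -0.    1.47 -0.17]
```

View pics/c_w3.png

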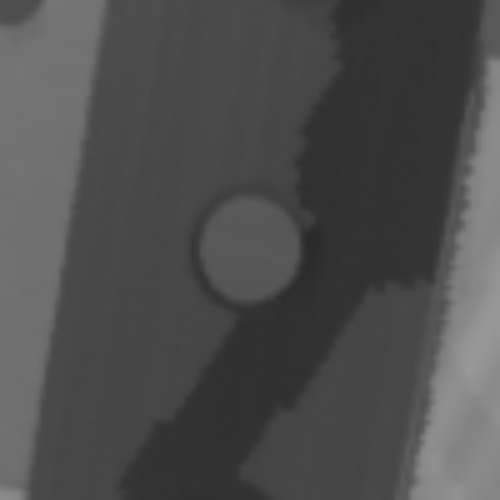

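The crop shows the hole's mouth, with its bright disc centred at crop (251,250), which is image (360.8,150.5). That is within 0.7 px of the prediction for (493,273). Combined estimate: (492.8,273.1). The blob result merged with the lit plate, so I discard it.

```bash
python3 to.py 492.8 273.1 280 117.5
```

```text
shift mm [68.8 35.6  0.2] turn [-0.     0.    -0.001]
7.45 [493.  195.6 280.2] [-3.1415  0.      2.0502] F [ 0.7 -0.5 -1.1] w 0.0277 44.99963343143463 q6 [ 0.31  0.21  1.46 -0.    1.47 -0.17]
```

Scaled: 68.8 mm / 750 = 0.0917, 35.6 mm / 750 = 0.0475.

Call:
arm_command --plan '[[[0.0333,0.0173,0,0,0,0,1],[0.0667,0.0347,0,0,0,0,1],[0.0917,0.0475,0,0,0,0,1],[0.0917,0.0475,0,0,0,0,1],[0.0917,0.0475,0.0133,0,0,0,1],[0.0917,0.0475,0.024,0,0,0,1],[0.0917,0.0475,0.0333,0,0,0,1],[0.0917,0.0475,0.0333,0,0,0,1],[0.0917,0.0475,0.0333,0,0,0,1]]]'

```text
time_s: 8.35
ee_pos: [0.4928, 0.2731, 0.2553]
eef_rot: [-3.142, 0.0, 2.051]
force: [-0.1, 0.0, -1.4]
grip_width: 0.0272
grip_force: 45.0
```

```bash
python3 to.py 492.8 273.1 250 117.5; python3 - <<'E'
from h import *
for n in("scene","top","wrist"):
    im,d,i=grab(n); cv2.imwrite(f"pics/{n}4.png",im)
    if n!="wrist":
        T=i["world_to_cam"];p=T[:3,:3]@[.4928,.2731,.165]+T[:3,3]; x,y=int(i["fx"]*p[0]/p[2]+i["cx"]),int(i["fy"]*p[1]/p[2]+i["cy"])
        c=cv2.resize(im[max(y-30,0):y+30,x-35:x+35],(400,343),interpolation=cv2.INTER_CUBIC); globals()["c"+n]=c
cv2.imwrite("pics/c4.png",np.hstack([cscene,ctop]))
E
```

```text
shift mm [-0.   0.   5.3] turn [-0.  0.  0.]
8.35 [492.8 273.1 255.3] [-3.1415  0.      2.0512] F [-0.1  0.  -1.4] w 0.0272 44.99957621097565 q6 [ 0.44  0.3   1.41 -0.    1.44 -0.04]
```

View pics/c4.png

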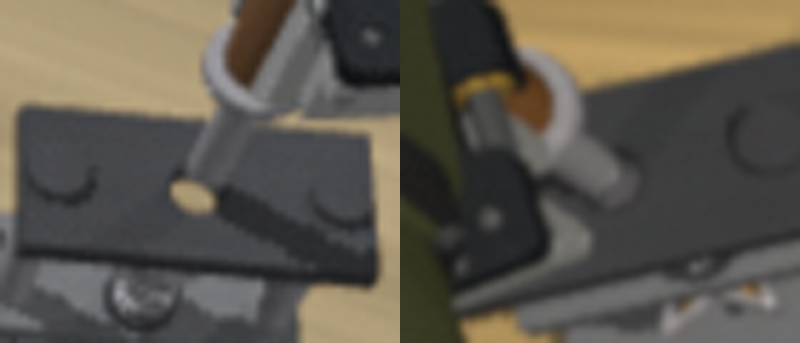

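Both views show the tip right above the hole with the rod upright. I descend slowly into it.

Scaled: 18 mm / 750 = 0.024, 16 mm / 750 = 0.0213.

Call:
arm_command --plan '[[[0,0,0.004,0,0,0,1],[0,0,0.008,0,0,0,1],[0,0,0.0107,0,0,0,1],[0,0,0.0133,0,0,0,1],[0,0,0.016,0,0,0,1],[0,0,0.0187,0,0,0,1],[0,0,0.0213,0,0,0,1],[0,0,0.024,0,0,0,1],[0,0,0.024,0,0,0,1],[0,0,0.024,0,0,0,1]]]'

```text
time_s: 9.5
ee_pos: [0.4927, 0.2735, 0.2373]
eef_rot: [-3.142, -0.0, 2.052]
force: [0.0, 0.9, -1.7]
grip_width: 0.0273
grip_force: 45.0
```

Call:
arm_command --plan '[[[0,0,0.004,0,0,0,1],[0,0,0.008,0,0,0,1],[0,0,0.012,0,0,0,1],[0,0,0.016,0,0,0,1],[0,0,0.02,0,0,0,1],[0,0,0.024,0,0,0,1],[0,0,0.0293,0,0,0,1],[0,0,0.0347,0,0,0,1],[0,0,0.04,0,0,0,1],[0,0,0.044,0,0,0,1],[0,0,0.044,0,0,0,1],[0,0,0.044,0,0,0,1]]]'

```text
time_s: 10.7
ee_pos: [0.4927, 0.2735, 0.2043]
eef_rot: [3.141, 0.0, 2.052]
force: [0.1, -0.4, -2.5]
grip_width: 0.0276
grip_force: 45.0
```

Scaled: 26 mm / 750 = 0.0347, 24 mm / 750 = 0.032.

Call:
arm_command --plan '[[[0,0,0.004,0,0,0,1],[0,0,0.008,0,0,0,1],[0,0,0.012,0,0,0,1],[0,0,0.016,0,0,0,1],[0,0,0.02,0,0,0,1],[0,0,0.024,0,0,0,1],[0,0,0.028,0,0,0,1],[0,0,0.032,0,0,0,1],[0,0,0.0347,0,0,0,1],[0,0,0.0347,0,0,0,1],[0,0,0.0347,0,0,0,1]]]'

```text
time_s: 11.8
ee_pos: [0.4928, 0.2735, 0.1788]
eef_rot: [3.141, 0.0, 2.052]
force: [-1.8, -0.2, 8.5]
grip_width: 0.0275
grip_force: 45.0
```

Scaled: 4 mm / 750 = 0.0053, 3 mm / 750 = 0.004.

Call:
arm_command --plan '[[[0,0,0.0013,0,0,0,1],[0,0,0.0027,0,0,0,1],[0,0,0.004,0,0,0,1],[0,0,0.0053,0,0,0,1],[0,0,0.0053,0,0,0,1],[0,0,0.0053,0,0,0,1]]]'

```text
time_s: 12.4
ee_pos: [0.4929, 0.2736, 0.175]
eef_rot: [3.141, 0.0, 2.052]
force: [-1.9, -0.8, 9.6]
grip_width: 0.0276
grip_force: 45.0
```

Scaled: 1.5 mm / 750 = 0.002, 1 mm / 750 = 0.0013.

Call:
arm_command --plan '[[[0,0,0.0007,0,0,0,1],[0,0,0.0013,0,0,0,1],[0,0,0.002,0,0,0,1],[0,0,0.002,0,0,0,1],[0,0,0.002,0,0,0,1]]]'

```text
time_s: 12.9
ee_pos: [0.4929, 0.2736, 0.1743]
eef_rot: [3.14, 0.0, 2.052]
force: [-4.9, -2.9, 16.7]
grip_width: 0.0272
grip_force: 45.0
```

The force jumped by 7 N and z stalled at 174.3 mm, where seating was expected at 174. I add a touch more, then check steadiness and look.

Scaled: 0.5 mm / 750 = 0.0007.

Call:
arm_command --plan '[[[0,0,0.0007,0,0,0,1],[0,0,0.0007,0,0,0,1],[0,0,0.0007,0,0,0,1],[0,0,0.0007,0,0,0,1],[0,0,0.0007,0,0,0,1]]]'

```text
time_s: 13.4
ee_pos: [0.4929, 0.2736, 0.1743]
eef_rot: [3.14, 0.0, 2.052]
force: [-6.4, -3.4, 21.2]
grip_width: 0.0278
grip_force: 45.0
```

```bash
python3 - <<'E'
from h import *
for n in("scene","top"):
    im,d,i=grab(n); T=i["world_to_cam"];p=T[:3,:3]@[.4928,.2731,.165]+T[:3,3]; x,y=int(i["fx"]*p[0]/p[2]+i["cx"]),int(i["fy"]*p[1]/p[2]+i["cy"])
    globals()["c"+n]=cv2.resize(im[max(y-30,0):y+30,x-35:x+35],(400,343),interpolation=cv2.INTER_CUBIC)
    o=ctrl.get_obs(); print(o["force"].round(1),o["moment"].round(2),(o["ee_pos"]*1000).round(2),o["eef_rot"].round(4))
cv2.imwrite("pics/c5.png",np.hstack([cscene,ctop]))
E
```

```text
[-7.  -2.9 20.5] [-0.91  1.68 -0.04] [492.88 273.58 174.22] [3.1397e+00 2.0000e-04 2.0519e+00]
[-6.  -3.3 20.2] [-0.9   1.7  -0.02] [492.91 273.56 174.25] [3.1396e+00 2.0000e-04 2.0519e+00]
```

View pics/c5.png

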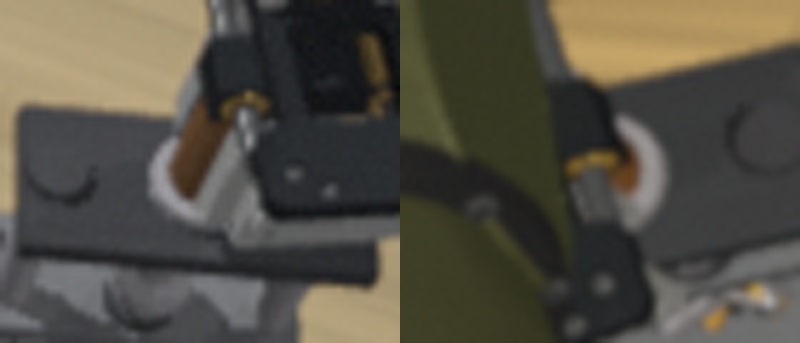

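Both views show the collar flat on the plate. The push is steady at about 20 N in total, so roughly 8–10 N on the plate, with the grip at 45 N and z unchanged.

```bash
python3 -c "
from station import ctrl
print(ctrl.hand_in())"
```

```text
the job is handed in; nothing more can be done
None
```

The job is handed in, with no verdict returned: the push rod is in the guide hole with its collar seated on the plate, pressed there with an estimated 8–10 N and still gripped; no move went near the tamper, jar or bowl, though I did not re-measure them at the end.

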